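# Back the strip feeder off by one notch

## Robot

A 7-joint arm with a two-finger parallel gripper is mounted at the origin on a cart in front of the work surface, level with it; the furniture and walls round the work are solid. World frame = base frame: x ahead of the robot, y to its left, z up, the work surface at z = 0. Lengths are in m, angles in rad, forces in N, time in s.
With the tool pointing down it reaches from about 0.4 to 0.85 m from the base axis. Payload 10.4 kg.
Tool frame: the origin (TCP) lies midway between the tips of the shut fingers; the grasp point (between the pads) lies 19 mm behind it; z points along the fingers, y is the line along which they close (so a half turn about z gives the same grasp; the last joint's range is limited). The gripper opens to 87 mm and grips with 3 to 60 N. Pads are 19 mm wide; open, the fingers measure 117 mm over their backs; the gripper's body (75 mm by 190 mm) begins 51 mm behind the grasp point.
Start: joints at [-1.301, 0.332, -0.065, 1.46, 0.022, 1.35, -0.088], TCP at [0.18, 0.598, 0.223] pointing down, gripper open.
Joint ranges: [-2.6, 2.6], [-0.5, 2.12], [-1.47, 1.34], [0.16, 2.42], [-1.27, 4.41], [0.06, 2.06], [-2.6, 2.6]. Speed limits (rad/s): [2.22, 2.22, 2.79, 2.79, 3.14, 3.14, 3.14].

## Interface

Orientations are given as a unit quaternion [x, y, z, w].
In Python, from bench import sensors, eyes, order gives the robot as it stands.
- The arm moves only by the tool arm_command, never from a script. Its argument "steps" is a list of rows, each an object with "rot": the turn, a rotation vector about the world's x, y, z in degrees, a list of three; "slide": the shift along the world's x, y, z in m, a list of three; "grip": the opening, from 0 (shut) to 1 (fully open). A call has exactly 8 rows; each row shifts and turns the commanded pose from where the row before left it; what a row does not reach is not made up. A row lasts 1/8 s, in which the tool goes at most 62.5 mm and 10.7 degrees, less where a joint would pass 70% of its speed; a pose out of reach is approached as far as the arm can. A call with a gripper value outside its range is refused whole. The fingers move at their own pace and stop on an object; "newtons" is the grip in N (left out, the last holds). Time passes only in rows, so rows that do not move let the fingers close, or fill a call up. It gives the time, the measured TCP pose, the force, the opening and the grip force at its end, in the units of the state.
- sensors.read_state(): the state, without advancing time (a new reading comes with each control period).
- eyes.camera(name): name is "scene" or "top" or "wrist"; returns a dict with "pixels" (384x512x3 uint8, red, green, blue), "intrinsics" (3x3 intrinsics, pixels), "k1" (the pictures are not rectified: a ray, as slopes to the right and down, at radius r is drawn at 1 + k1 r^2 times it, then the intrinsics apply), "pose" (4x4, takes a point from camera to world coordinates). Camera axes: x right, y down, z forward; pixel columns grow to the right and rows downward; lengths in m; the calibration is good to about 2 mm. A picture is of the moment at which its call begins. There is no depth.
- order.close_job(): hands the job in; it is judged then, once.
Trained networks look in a picture, given as the dict that the camera call returned (one of the last four; its "shot" number tells which), for a name from the list of things; names that differ only in an ending like _2 or _b are one class to them, and where a whole thing is asked for, a point or a joint stands for the part that bears it (a point fixed in the world has none). Each returns a list of dicts, best first, with "conf" (0 to 1); they miss things now and then, are a little off and sometimes report something else, mostly with a low value. They report only what shows in the picture. A call takes as long as a camera call.
- eyes.look_for(name, picture): "bbox" ([left, top, right, bottom] in pixels, round what is visible of it).
The state is a dict: "time": time; "joint_positions": joint angles; "joint_vel": joint speeds; "joint_torque": joint torques, N m; "ee_pos": TCP position; "eef_rot": TCP orientation; "ft_force": force on the tool from outside, world axes, zero at the start; "torque": the same for the moment, N m; "width": finger opening in m; "grip_force": force on a finger pad.
Only numpy, scipy, OpenCV 4.12 (cv2) and the standard library are available. Lean on these libraries where they do the work, as an engineer would, in place of code of your own. Each camera call takes 0.05 s, during which the arm holds its last target. There are 200 camera calls.

## Task

The strip feeder has been wound one notch too far: with a fingertip, push the pawl's upright lever away from the wheel until the pawl is lifted out and stays lifted, then push the spoked wheel backward (its top toward the pawl) by exactly one notch. Finally push the lever back so that the pawl drops fully into the ratchet again. Leave the loose things on the bench alone.

Things in the scene. Friction and masses are not known exactly. Their poses are not given: they have to be found in the camera images.
- feed_unit: Strip feeder fixed to the bench: base plate 170 x 255 x 12 mm (x -65..105, y -70..185 mm), cheeks, and a plywood strip under a roller at the back. Origin: on the bench below the wheel's centre; x points away from the robot along the axle, y left, z up. Behind the wheel (x over 10 mm) it stands 142 mm high, the pawl post 102 mm. It is placed and turned differently each time.
- feed_wheel (a joint): Turn of the wheel (rad); grows when pushed BACKWARD: its top moves to +y (left), toward the pawl. Starts within 0.06 of 0, pawl in a notch. One notch is 36 degrees: one notch back is 0.628. The pawl, when in, blocks backward turning after about 0.2 of play. The wheel stays where it is left and takes about 2 N at a knob to turn.
- spoke_knob (a point): Centre of the 20 mm black ball knob of the spoke nearest the top at the start: leaning 18 degrees right (-y) at joint 0, 196 mm high; 18 degrees left after one notch. Five equal 9 mm round spokes, 72 degrees apart, turn about the axle at feeder y 0, z 115 mm in the plane x = -45 mm; knobs 85 mm from the axle. The ratchet disc (100 mm across, 10 teeth) is at x = 0.
- pawl (a joint): Lift of the pawl (rad) about its pivot at feeder y 95, z 89 mm (parallel to the axle). 0 = fully in the ratchet; grows as the lever is pushed to +y (left, off the wheel); 0.65 = on its rest pin. Nose clears the teeth above 0.25. Below about 0.38 it falls in by its weight, above it falls onto the rest pin and stays. Under 1 N moves it. On a tooth, not in a notch, it reads over 0.06.
- pawl_knob (a point): Centre of the 22 mm black ball knob on the pawl's finger lever, a 9 mm round steel bar left of the ratchet disc; 102 mm from the pivot, in the plane x = 0 of the feeder. Pawl in: lever almost upright, knob at feeder y 99, z 191 mm. Pawl lifted onto its rest pin: lever leans 39 degrees left, knob at about y 159, z 168 mm.
- masking_tape: Loose roll of masking tape lying flat, 91 mm across, 24 mm high, to the right of the feeder. Origin: centre of its underside. To be left alone.
- parts_carton: Loose small brown carton, 60 x 86 x 45 mm, behind the feeder on the right. Origin: centre of its underside. To be left alone.
- loupe_1: Loose black loupe, 40 mm across, 34 mm high, in front of the feeder on the left. Origin: centre of its underside. To be left alone.
- power_bank: Loose flat black power bank, 50 x 100 x 16 mm, on the bench to the left of the feeder. Origin: centre of its underside. To be left alone.

How it is judged:
On the way, in this order (a step that is already met when the one before it is completed fails the run):
1. the pawl is lifted out of the ratchet (past 0.5 rad), the wheel not yet turned (value of joint pawl above 0.5 rad and value of joint feed_wheel between -0.25 and 0.25 rad), for 0.2 s.
2. the wheel has been pushed back one notch (to between 0.49 and 0.78 rad) with the pawl still lifted (value of joint pawl above 0.5 rad and value of joint feed_wheel between 0.49 and 0.78 rad), for 0.2 s.
At the end, for the whole second after the job is handed in: The pawl is fully in the ratchet again (below 0.06 rad), in the notch one further back than at the start (wheel between 0.49 and 0.89 rad, the play of that notch), and both are at rest (value of joint pawl below 0.06 rad and value of joint feed_wheel between 0.49 and 0.89 rad and velocity of joint feed_wheel between -0.05 and 0.05 rad/s and velocity of joint pawl between -0.05 and 0.05 rad/s); the robot touches nothing.
It fails at once if the wheel is pushed back toward a second notch (past 1.0 rad) (value of joint feed_wheel above 1 rad).
It fails at once if the wheel is turned forward toward the next notch (past -0.4 rad) (value of joint feed_wheel below -0.4 rad).
It fails at once if a loose thing on the bench is moved or lifted (more than 20 mm) (distance of any of masking_tape, parts_carton, loupe_1, power_bank from where it was at the start of the episode above 0.02 m).
It also fails if it takes over 51 s, if anything falls off the work surface, if the arm or the gripper's body presses on something with over 40 N, if the wrist force passes 120 N, or if a joint passes its speed limit or range.

## Working session

There is one attempt and no reset: what is moved stays moved. The work goes in short steps, Python scripts to look and compute and a tool call to move; the robot and the scene stay as the last step left them, time stands still between calls to the robot, and variables do not carry over. Pictures are saved under pics/ and viewed, at most 10 in all, crops included, and the job is handed in when it is done.

Besides the shell and the picture viewer there is one more tool, called as name(argument=value, ...) on one line, values as JSON. arm_command: Moves the arm, as the interface text tells. Its arguments: {"type":"object","properties":{"steps":{"type":"array","items":{"type":"object","properties":{"rot":{"type":"array","items":{"type":"number"}},"slide":{"type":"array","items":{"type":"number"}},"grip":{"type":"number"}}}},"newtons":{"type":"number"}},"required":["steps"]}

```bash
mkdir -p pics
cat > h.py <<'E'
import numpy as np,cv2
from bench import sensors,eyes,order
def proj(P,c):
    T=np.linalg.inv(c['pose']);p=np.atleast_2d(P)@T[:3,:3].T+T[:3,3]
    s=p[:,:2]/p[:,2:];r2=(s**2).sum(1,keepdims=True);s=s*(1+c['k1']*r2)
    K=c['intrinsics'];return s@K[:2,:2].T+K[:2,2]
def ray(uv,c):
    K=c['intrinsics'];d=np.linalg.solve(K[:2,:2],np.array(uv,float)-K[:2,2]);s=d.copy()
    for _ in range(20): s=d/(1+c['k1']*(s@s))
    v=c['pose'][:3,:3]@np.r_[s,1];return c['pose'][:3,3],v/np.linalg.norm(v)
def save(c,n): cv2.imwrite('pics/'+n,c['pixels'][:,:,::-1])
E
python3 - <<'E'
from h import *
for n in ['scene','top']:
    c=eyes.camera(n);save(c,n+'0.png');print(n,c['pose'].round(3).tolist(),c['intrinsics'].tolist(),c['k1'])
    for o in ['feed_unit','spoke_knob','pawl_knob','loupe_1','power_bank','masking_tape','parts_carton']:
        print(o,[(np.round(d['bbox']).tolist(),round(d['conf'],2)) for d in eyes.look_for(o,c)[:5]])
s=sensors.read_state();print(s)
E
```

```text
scene [[0.769, -0.391, 0.507, 0.019], [-0.639, -0.445, 0.627, -0.476], [-0.02, -0.806, -0.591, 0.735], [0.0, 0.0, 0.0, 1.0]] [[390.997886167037, 0.0, 246.91548206898918], [0.0, 390.997886167037, 187.54195463197817], [0.0, 0.0, 1.0]] -0.002078004382697505
feed_unit [([195.0, 160.0, 326.0, 253.0], 0.64)]
spoke_knob [([228.0, 176.0, 296.0, 236.0], 0.57)]
pawl_knob [([223.0, 160.0, 250.0, 202.0], 0.65)]
loupe_1 [([157.0, 222.0, 168.0, 235.0], 0.69)]
power_bank [([169.0, 177.0, 190.0, 203.0], 0.92)]
masking_tape [([331.0, 234.0, 369.0, 265.0], 0.85)]
parts_carton [([348.0, 204.0, 385.0, 232.0], 0.68)]
top [[0.006, -0.986, 0.166, 0.397], [-1.0, -0.007, -0.001, 0.192], [0.002, -0.166, -0.986, 1.15], [0.0, 0.0, 0.0, 1.0]] [[356.32237734896825, 0.0, 245.49878750949435], [0.0, 356.32237734896825, 194.84741752224207], [0.0, 0.0, 1.0]] -0.05809624400545094
feed_unit [([199.0, 154.0, 310.0, 251.0], 0.68), ([237.0, 209.0, 257.0, 216.0], 0.41)]
spoke_knob [([252.0, 172.0, 308.0, 228.0], 0.93)]
pawl_knob [([236.0, 205.0, 257.0, 217.0], 0.49)]
loupe_1 [([204.0, 269.0, 217.0, 280.0], 0.7)]
power_bank 
[... 188 characters left out ...]
062677,  0.33219355, -0.06472381,  1.46009144,  0.02160108,
        1.34986517, -0.08847223]), 'joint_vel': array([ 5.83813036e-05,  4.67976269e-04,  9.69261379e-04, -1.39640539e-05,
       -1.99680786e-03, -1.89449982e-03, -3.09820463e-04]), 'joint_torque': array([-2.53708258e-04, -6.22983670e+01,  2.46472936e-02, -3.90122867e+01,
       -6.11697603e-02,  3.12709913e-02,  3.54748636e-05]), 'ee_pos': array([0.18035676, 0.59845083, 0.22258371]), 'eef_rot': array([ 1.45836038e-01,  9.89308771e-01,  6.94496563e-05, -4.88057709e-06]), 'ft_force': array([-0.05636628,  0.38027261,  0.19074723]), 'torque': array([0.00080601, 0.06530245, 0.02878531]), 'grip_force': 0.0, 'width': 0.08673607364479559}
```

Run:
```python
import cv2
a=cv2.imread('pics/scene0.png')[140:290,140:340];cv2.imwrite('pics/s1.png',cv2.resize(a,None,fx=4,fy=4,interpolation=2))
a=cv2.imread('pics/top0.png')[140:280,180:360];cv2.imwrite('pics/t1.png',cv2.resize(a,None,fx=4,fy=4,interpolation=2))
```

```text
(no output)
```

View pics/s1.png

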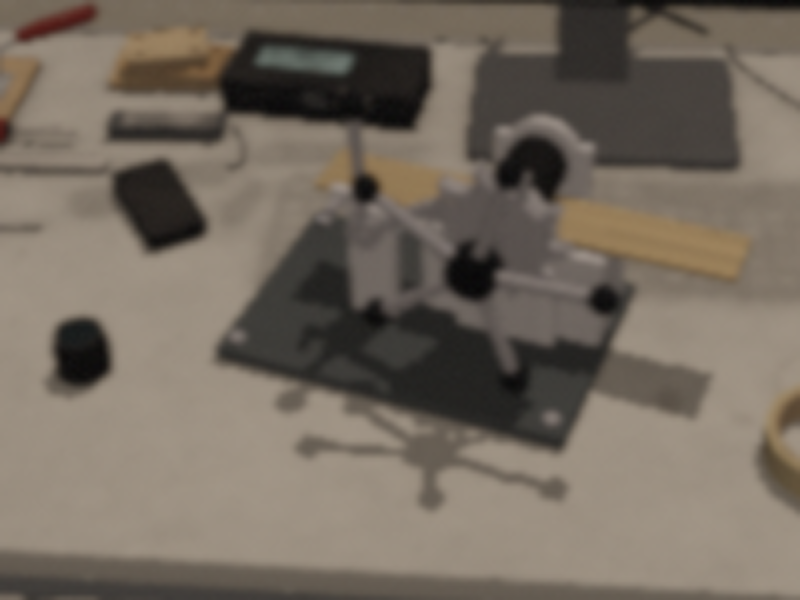

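View pics/t1.png

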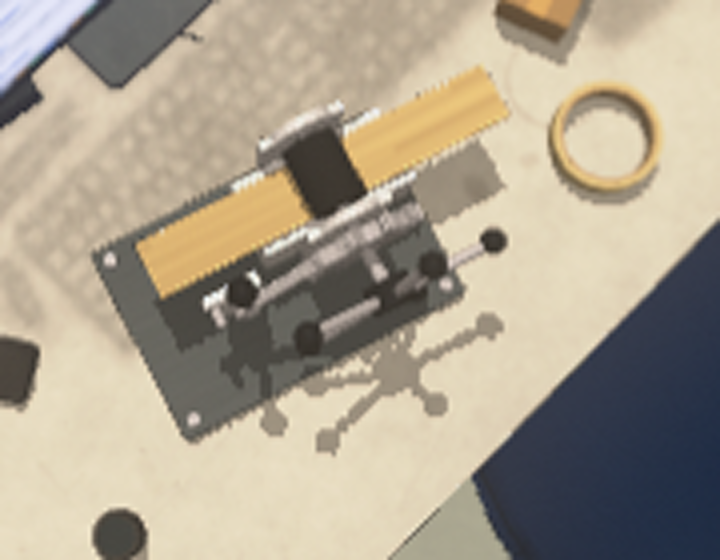

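The top view shows the plate corners at crop (95,250), (190,440) and (465,292), the pawl knob at (241,292), and spoke knobs at (432,264), (308,337) and (492,240). The scene view shows spoke knobs at (365,187), (603,298), (512,380) and (375,315). I'll fit the pose from these points.

```bash
cat > fit.py <<'E'
from h import *
from scipy.optimize import least_squares
def kn(k,phi,x=-.045):
    a=np.radians(-18+72*k)+phi;return [x,.085*np.sin(a),.115+.085*np.cos(a)]
def W(P,q):
    c,s=np.cos(q[2]),np.sin(q[2]);return np.atleast_2d(P)@np.array([[c,s,0],[-s,c,0],[0,0,1]])+[q[0],q[1],0]
E
python3 - <<'E'
from fit import *
ct,cs=eyes.camera('top'),eyes.camera('scene')
def mt(q):return [[.105,.185,.012],[-.065,.185,.012],[-.065,-.07,.012],[0,.099,.191],kn(0,q[3]),kn(1,q[3]),kn(4,q[3])]
ut=np.array([[95,250],[190,437],[465,290],[241,292],[432,264],[308,337],[492,240]])/4+[180,140]
def ms(q):return [[-.065,.185,.012],[-.065,-.07,.012],kn(1,q[3]),kn(4,q[3]),kn(3,q[3]),kn(2,q[3])]
us=np.array([[222,350],[562,438],[365,187],[603,298],[512,380],[375,315]])/4+140
f=lambda q:np.r_[proj(W(mt(q),q),ct)-ut,proj(W(ms(q),q),cs)-us].ravel()
r=least_squares(f,[.4,.15,.4,0],loss='soft_l1');print(r.x.round(4),np.degrees(r.x[2]));print(f(r.x).reshape(-1,2).round(1).tolist())
q=r.x;print('pawl knob',W([0,.099,.191],q),'top knob',W(kn(0,q[3]),q),'left',W(kn(1,q[3]),q))
for n,c,uv in [('loupe',ct,(210,274)),('pb',ct,(173,230)),('tape',ct,(332,173))]:
    o,d=ray(uv,c);p=o+d*((.02-o[2])/d[2]);print(n,p.round(3))
print(sensors.read_state()['time'])
E
```

```text
[0.5552 0.1177 0.4912 0.0379] 28.14207931289256
[[-1.4, 0.6], [-1.0, 1.0], [0.7, 0.3], [0.1, 0.0], [0.1, 0.4], [0.0, -0.5], [0.3, 0.3], [-2.3, -1.4], [0.6, 0.4], [0.3, 0.1], [0.2, 0.3], [0.8, -0.7], [0.7, -1.0]]
pawl knob [[0.50848042 0.20501811 0.191     ]] top knob [[0.52643163 0.07605004 0.1967759 ]] left [[0.4821917  0.15875781 0.16232363]]
loupe [0.337 0.3   0.02 ]
pb [0.473 0.42  0.02 ]
tape [ 0.661 -0.091  0.02 ]
0.9
```

arm_command(steps=[{"slide": [0.0216,-0.0266,0.006],"rot": [0,0,2.8],"grip": 0},{"slide": [0.0216,-0.0266,0.006],"rot": [0,0,2.8],"grip": 0},{"slide": [0.0216,-0.0266,0.006],"rot": [0,0,2.8],"grip": 0},{"slide": [0.0216,-0.0266,0.006],"rot": [0,0,2.8],"grip": 0},{"slide": [0.0216,-0.0266,0.006],"rot": [0,0,2.8],"grip": 0},{"slide": [0.0216,-0.0266,0.006],"rot": [0,0,2.8],"grip": 0},{"slide": [0.0216,-0.0266,0.006],"rot": [0,0,2.8],"grip": 0},{"slide": [0.0216,-0.0266,0.006],"rot": [0,0,2.8],"grip": 0}])

```text
time: 1.9
ee_pos: [0.3538, 0.3847, 0.2709]
eef_rot: [-0.05, 0.999, 0.0, 0.0]
ft_force: [0.8, 0.1, 0.2]
width: 0.015
grip_force: 0.0
```

arm_command(steps=[{"slide": [0.0216,-0.0266,0],"rot": [0,0,2.8],"grip": 0},{"slide": [0.0216,-0.0266,0],"rot": [0,0,2.8],"grip": 0},{"slide": [0.0216,-0.0266,0],"rot": [0,0,2.8],"grip": 0},{"slide": [0.0216,-0.0266,0],"rot": [0,0,2.8],"grip": 0},{"slide": [0.0216,-0.0266,0],"rot": [0,0,2.8],"grip": 0},{"slide": [0.0216,-0.0266,0],"rot": [0,0,2.8],"grip": 0},{"slide": [0.0216,-0.0266,0],"rot": [0,0,2.8],"grip": 0},{"slide": [0.0216,-0.0266,0],"rot": [0,0,2.8],"grip": 0}])

```text
time: 2.9
ee_pos: [0.5266, 0.1719, 0.2707]
eef_rot: [-0.243, 0.97, 0.0, 0.0]
ft_force: [0.2, 1.5, -0.3]
width: 0.0003
grip_force: 0.0
```

arm_command(steps=[{"slide": [0,0,-0.02],"grip": 0},{"slide": [0,0,-0.02],"grip": 0},{"slide": [0,0,-0.02],"grip": 0},{"slide": [0,0,-0.02],"grip": 0},{"slide": [0,0,-0.02],"grip": 0},{"slide": [0,0,-0.004],"grip": 0},{"slide": [0,0,0],"grip": 0},{"slide": [0,0,0],"grip": 0}])

```text
schema error: expected keys rot, slide, grip
```

Run:
```python
from h import *
c=eyes.camera('top');a=c['pixels'][140:260,200:320,::-1];cv2.imwrite('pics/t2.png',cv2.resize(a,None,fx=4,fy=4,interpolation=2))
print(sensors.read_state()['ft_force'])
```

```text
[-1.19949879 -4.38511062 -0.37691348]
```

View pics/t2.png

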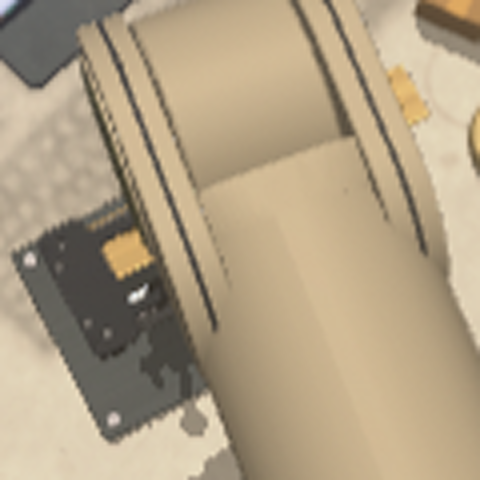

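The picture shows the arm covering the feeder, so the top camera is no use while I work. The call was also refused because every row needs "rot". I'll resend it.

arm_command(steps=[{"slide": [0,0,-0.02],"rot": [0,0,0],"grip": 0},{"slide": [0,0,-0.02],"rot": [0,0,0],"grip": 0},{"slide": [0,0,-0.02],"rot": [0,0,0],"grip": 0},{"slide": [0,0,-0.02],"rot": [0,0,0],"grip": 0},{"slide": [0,0,-0.02],"rot": [0,0,0],"grip": 0},{"slide": [0,0,-0.004],"rot": [0,0,0],"grip": 0},{"slide": [0,0,0],"rot": [0,0,0],"grip": 0},{"slide": [0,0,0],"rot": [0,0,0],"grip": 0}])

```text
time: 3.95
ee_pos: [0.5264, 0.173, 0.1675]
eef_rot: [-0.242, 0.97, 0.0, 0.001]
ft_force: [1.1, 0.2, 0.6]
width: 0.0008
grip_force: 0.0
```

Run:
```python
from h import *
c=eyes.camera('scene');a=c['pixels'][100:250,160:320,::-1];cv2.imwrite('pics/s2.png',cv2.resize(a,None,fx=4,fy=4,interpolation=2))
print(sensors.read_state()['ft_force'])
```

```text
[-0.68044567  0.59117628  0.32668916]
```

View pics/s2.png

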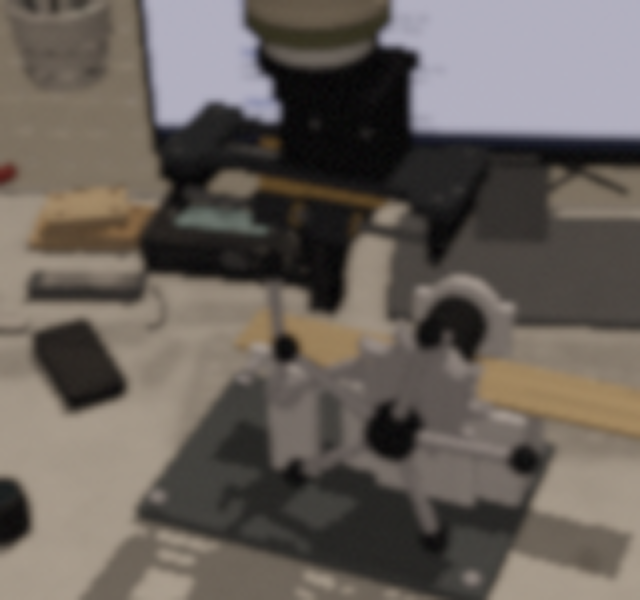

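The picture shows the fingers at crop (325,290), just right of the lever at (278,310), with nothing touching. Next I push to the left.

arm_command(steps=[{"slide": [-0.0038,0.0072,0],"rot": [0,0,0],"grip": 0},{"slide": [-0.0038,0.0072,0],"rot": [0,0,0],"grip": 0},{"slide": [-0.0038,0.0072,0],"rot": [0,0,0],"grip": 0},{"slide": [-0.0038,0.0072,0],"rot": [0,0,0],"grip": 0},{"slide": [-0.0038,0.0072,0],"rot": [0,0,0],"grip": 0},{"slide": [-0.0038,0.0072,0],"rot": [0,0,0],"grip": 0},{"slide": [-0.0038,0.0072,0],"rot": [0,0,0],"grip": 0},{"slide": [-0.0038,0.0072,0],"rot": [0,0,0],"grip": 0}])

```text
time: 5.0
ee_pos: [0.4953, 0.2309, 0.1666]
eef_rot: [-0.242, 0.97, 0.0, -0.0]
ft_force: [0.2, -0.3, 0.1]
width: 0.0005
grip_force: 0.0
```

Run:
```python
from h import *
c=eyes.camera('scene');a=c['pixels'][100:250,160:320,::-1];cv2.imwrite('pics/s3.png',cv2.resize(a,None,fx=4,fy=4,interpolation=2))
print(sensors.read_state()['ft_force'])
```

```text
[-0.37850635  0.62937164  0.51918895]
```

View pics/s3.png

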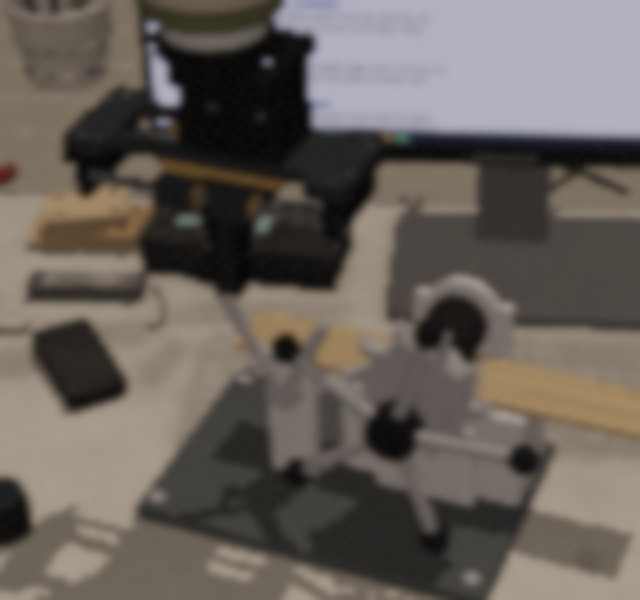

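The lever now leans left and the pawl is out of the ratchet, its nose visible near (320,325). I'll lift off and move to the right of the top spoke knob.

arm_command(steps=[{"slide": [0.002,-0.004,0.034],"rot": [0,0,0],"grip": 0},{"slide": [0,0,0.034],"rot": [0,0,0],"grip": 0},{"slide": [0.0038,-0.0178,0.032],"rot": [0,0,0],"grip": 0},{"slide": [0.009,-0.034,0],"rot": [0,0,0],"grip": 0},{"slide": [0.009,-0.034,0],"rot": [0,0,0],"grip": 0},{"slide": [0.009,-0.034,0],"rot": [0,0,0],"grip": 0},{"slide": [0.009,-0.034,0],"rot": [0,0,0],"grip": 0},{"slide": [0.009,-0.034,0],"rot": [0,0,0],"grip": 0}])

```text
time: 6.05
ee_pos: [0.5466, 0.0376, 0.2667]
eef_rot: [-0.242, 0.97, 0.0, 0.0]
ft_force: [-0.8, 0.2, -0.4]
width: 0.0004
grip_force: 0.0
```

arm_command(steps=[{"slide": [0,0,0],"rot": [0,0,0],"grip": 0},{"slide": [0,0,-0.016],"rot": [0,0,0],"grip": 0},{"slide": [0,0,-0.016],"rot": [0,0,0],"grip": 0},{"slide": [0,0,-0.016],"rot": [0,0,0],"grip": 0},{"slide": [0,0,-0.016],"rot": [0,0,0],"grip": 0},{"slide": [0,0,-0.016],"rot": [0,0,0],"grip": 0},{"slide": [0,0,0],"rot": [0,0,0],"grip": 0},{"slide": [0,0,0],"rot": [0,0,0],"grip": 0}])

```text
time: 7.05
ee_pos: [0.5467, 0.0386, 0.187]
eef_rot: [-0.242, 0.97, 0.0, 0.0]
ft_force: [0.6, 0.5, 0.7]
width: 0.0006
grip_force: 0.0
```

Run:
```python
from fit import *
c=eyes.camera('scene');a=c['pixels'][100:250,160:320,::-1];cv2.imwrite('pics/s4.png',cv2.resize(a,None,fx=4,fy=4,interpolation=2))
q=[.5552,.1177,.4912]
print('pawl knob lifted',(proj(W([0,.159,.168],q),c)-[160,100])*4,'in',(proj(W([0,.099,.191],q),c)-[160,100])*4)
for ph in(.04,.63):print([((proj(W(kn(k,ph),q),c)-[160,100])*4).round().tolist() for k in range(5)])
s=sensors.read_state();p=s['ee_pos'];d=p[:2]-q[:2];C,S=np.cos(q[2]),np.sin(q[2]);print(p,'feeder',C*d[0]+S*d[1],-S*d[0]+C*d[1],s['ft_force'])
```

```text
pawl knob lifted [[190.80031169 274.68277753]] in [[272.18065135 262.69007445]]
[[[429.0, 333.0]], [[286.0, 347.0]], [[298.0, 471.0]], [[436.0, 537.0]], [[524.0, 459.0]]]
[[[351.0, 317.0]], [[269.0, 402.0]], [[356.0, 518.0]], [[495.0, 518.0]], [[501.0, 392.0]]]
[0.5467967 0.0386397 0.1872133] feeder -0.044701260964667276 -0.06574910112220321 [-0.7187761  -0.0155156   0.06844932]
```

View pics/s4.png

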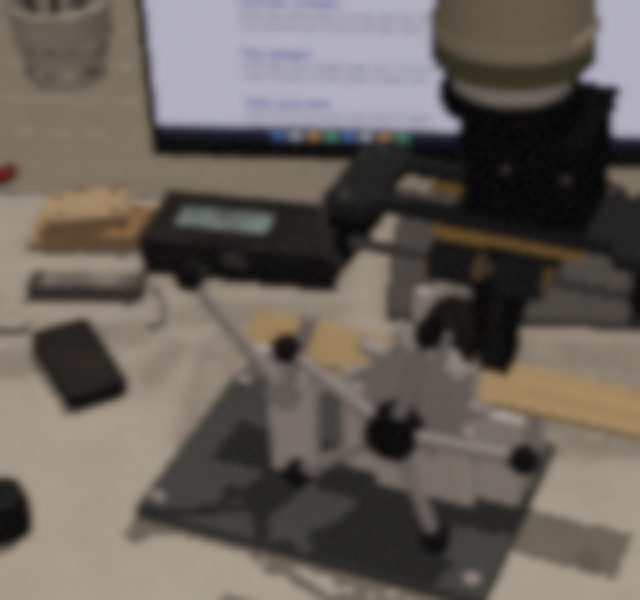

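The lever knob is at (191,272), which matches the rest-pin position, and the wheel hasn't moved. Now I push the spoke knob left.

arm_command(steps=[{"slide": [-0.0035,0.0066,0],"rot": [0,0,0],"grip": 0},{"slide": [-0.0035,0.0066,0],"rot": [0,0,0],"grip": 0},{"slide": [-0.0035,0.0066,0],"rot": [0,0,0],"grip": 0},{"slide": [-0.0035,0.0066,0],"rot": [0,0,0],"grip": 0},{"slide": [-0.0035,0.0066,0],"rot": [0,0,0],"grip": 0},{"slide": [-0.0035,0.0066,0],"rot": [0,0,0],"grip": 0},{"slide": [-0.0035,0.0066,0],"rot": [0,0,0],"grip": 0},{"slide": [-0.0035,0.0066,0],"rot": [0,0,0],"grip": 0}])

```text
time: 8.1
ee_pos: [0.5181, 0.0919, 0.1865]
eef_rot: [-0.242, 0.97, 0.0, -0.0]
ft_force: [0.6, -2.5, 0.5]
width: 0.0002
grip_force: 0.8
```

```bash
cat > look.py <<'E'
import sys
from fit import *
q=[.5552,.1177,.4912]
c=eyes.camera('scene');a=c['pixels'][100:250,160:320,::-1];cv2.imwrite('pics/'+sys.argv[1],cv2.resize(a,None,fx=4,fy=4,interpolation=2))
for ph in(.45,.55,.65,.75):print(ph,[((proj(W(kn(k,ph),q),c)-[160,100])*4)[0].round().tolist() for k in range(5)])
s=sensors.read_state();p=s['ee_pos'];d=p[:2]-q[:2];C,S=np.cos(q[2]),np.sin(q[2]);print(p,'feeder',C*d[0]+S*d[1],-S*d[0]+C*d[1],s['ft_force'])
E
python3 look.py s5.png
```

```text
0.45 [[374.0, 318.0], [270.0, 384.0], [336.0, 506.0], [480.0, 527.0], [513.0, 413.0]]
0.55 [[361.0, 317.0], [269.0, 394.0], [347.0, 513.0], [489.0, 522.0], [507.0, 401.0]]
0.65 [[349.0, 318.0], [269.0, 404.0], [358.0, 519.0], [497.0, 516.0], [499.0, 390.0]]
0.75 [[337.0, 319.0], [271.0, 415.0], [370.0, 524.0], [504.0, 510.0], [491.0, 379.0]]
[0.51763023 0.09292976 0.18644622] feeder -0.04481153791531854 -0.004120513117388515 [ 0.50029987 -1.09264064  1.88931697]
```

View pics/s5.png

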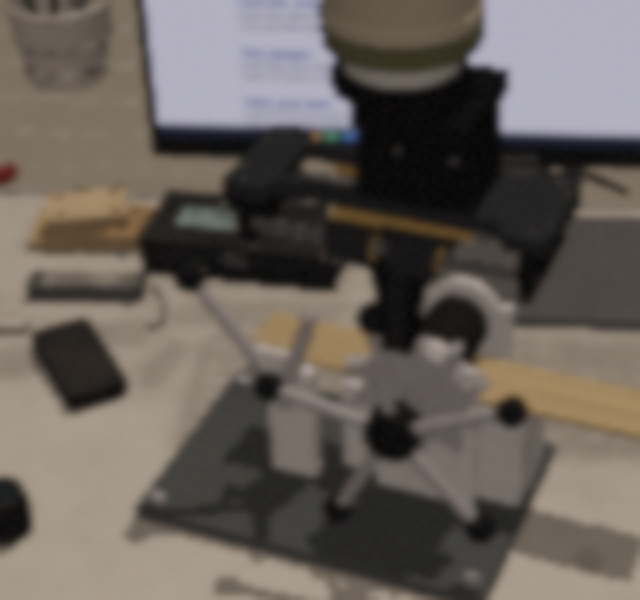

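The knobs at (268,386), (338,510), (482,527) and (512,411) put the wheel at about 0.47. It needs roughly 14 mm more.

arm_command(steps=[{"slide": [-0.0017,0.0031,0],"rot": [0,0,0],"grip": 0},{"slide": [-0.0017,0.0031,0],"rot": [0,0,0],"grip": 0},{"slide": [-0.0017,0.0031,0],"rot": [0,0,0],"grip": 0},{"slide": [-0.0017,0.0031,0],"rot": [0,0,0],"grip": 0},{"slide": [0,0,0],"rot": [0,0,0],"grip": 0},{"slide": [0,0,0],"rot": [0,0,0],"grip": 0},{"slide": [0,0,0],"rot": [0,0,0],"grip": 0},{"slide": [0.002,-0.004,0],"rot": [0,0,0],"grip": 0}])

```text
time: 9.15
ee_pos: [0.5136, 0.1, 0.1866]
eef_rot: [-0.242, 0.97, 0.0, 0.0]
ft_force: [-0.2, 0.1, -0.4]
width: 0.0002
grip_force: 0.0
```

```bash
python3 look.py s6.png
```

```text
0.45 [[374.0, 318.0], [270.0, 384.0], [336.0, 506.0], [480.0, 527.0], [513.0, 413.0]]
0.55 [[361.0, 317.0], [269.0, 394.0], [347.0, 513.0], [489.0, 522.0], [507.0, 401.0]]
0.65 [[349.0, 318.0], [269.0, 404.0], [358.0, 519.0], [497.0, 516.0], [499.0, 390.0]]
0.75 [[337.0, 319.0], [271.0, 415.0], [370.0, 524.0], [504.0, 510.0], [491.0, 379.0]]
[0.51394566 0.09905542 0.18665905] feeder -0.045171090820342125 0.003018841926744304 [0.40079778 0.2798081  0.72892192]
```

View pics/s6.png

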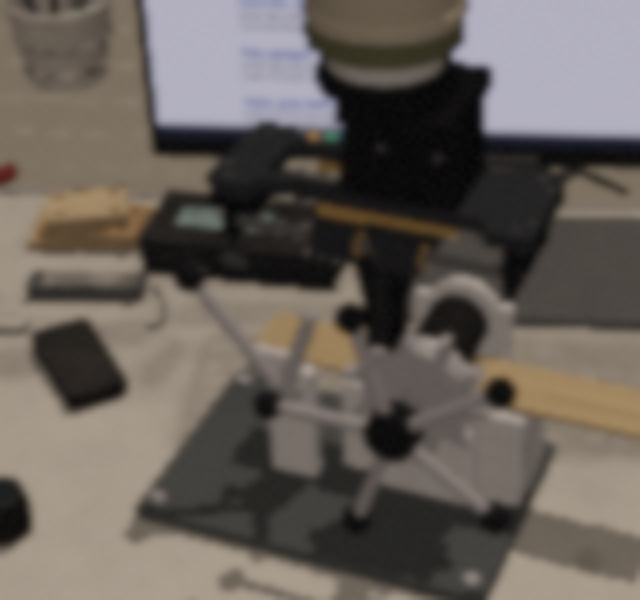

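The knobs at (350,318), (266,404), (357,520), (497,517) and (500,391) put the wheel at 0.65 with the lever still lifted. I'll move to the left of the lever.

arm_command(steps=[{"slide": [0.004,-0.007,0],"rot": [0,0,0],"grip": 0},{"slide": [0,0,0.03],"rot": [0,0,0],"grip": 0},{"slide": [0,0,0.03],"rot": [0,0,0],"grip": 0},{"slide": [0,0,0.02],"rot": [0,0,0],"grip": 0},{"slide": [-0.015,0.0515,0],"rot": [0,0,0],"grip": 0},{"slide": [-0.015,0.0515,0],"rot": [0,0,0],"grip": 0},{"slide": [-0.015,0.0515,0],"rot": [0,0,0],"grip": 0},{"slide": [-0.0144,0.052,0],"rot": [0,0,0],"grip": 0}])

```text
time: 10.2
ee_pos: [0.458, 0.3004, 0.2667]
eef_rot: [-0.242, 0.97, 0.0, 0.0]
ft_force: [0.5, 1.0, 0.3]
width: 0.0004
grip_force: 0.0
```

arm_command(steps=[{"slide": [0,0,0],"rot": [0,0,0],"grip": 0},{"slide": [0,0,0],"rot": [0,0,0],"grip": 0},{"slide": [0,0,-0.022],"rot": [0,0,0],"grip": 0},{"slide": [0,0,-0.022],"rot": [0,0,0],"grip": 0},{"slide": [0,0,-0.022],"rot": [0,0,0],"grip": 0},{"slide": [0,0,-0.022],"rot": [0,0,0],"grip": 0},{"slide": [0,0,-0.022],"rot": [0,0,0],"grip": 0},{"slide": [0,0,0],"rot": [0,0,0],"grip": 0}])

```text
time: 11.2
ee_pos: [0.4583, 0.2971, 0.1554]
eef_rot: [-0.241, 0.971, -0.001, -0.001]
ft_force: [0.8, -0.6, 0.7]
width: 0.0004
grip_force: 0.0
```

arm_command(steps=[{"slide": [0.0043,-0.008,0],"rot": [0,0,0],"grip": 0},{"slide": [0.0043,-0.008,0],"rot": [0,0,0],"grip": 0},{"slide": [0.0043,-0.008,0],"rot": [0,0,0],"grip": 0},{"slide": [0.0043,-0.008,0],"rot": [0,0,0],"grip": 0},{"slide": [0.0043,-0.008,0],"rot": [0,0,0],"grip": 0},{"slide": [0.0043,-0.008,0],"rot": [0,0,0],"grip": 0},{"slide": [0.0043,-0.008,0],"rot": [0,0,0],"grip": 0},{"slide": [0.0043,-0.008,0],"rot": [0,0,0],"grip": 0}])

```text
time: 12.2
ee_pos: [0.4929, 0.2347, 0.1565]
eef_rot: [-0.242, 0.97, -0.0, -0.0]
ft_force: [0.6, 0.4, -0.6]
width: 0.0005
grip_force: 0.0
```

```bash
python3 look.py s7.png
```

```text
0.45 [[374.0, 318.0], [270.0, 384.0], [336.0, 506.0], [480.0, 527.0], [513.0, 413.0]]
0.55 [[361.0, 317.0], [269.0, 394.0], [347.0, 513.0], [489.0, 522.0], [507.0, 401.0]]
0.65 [[349.0, 318.0], [269.0, 404.0], [358.0, 519.0], [497.0, 516.0], [499.0, 390.0]]
0.75 [[337.0, 319.0], [271.0, 415.0], [370.0, 524.0], [504.0, 510.0], [491.0, 379.0]]
[0.49352598 0.23338293 0.15654351] feeder 0.0001836841310290105 0.1310961111436308 [-0.37294515 -0.72110332  0.19071177]
```

View pics/s7.png

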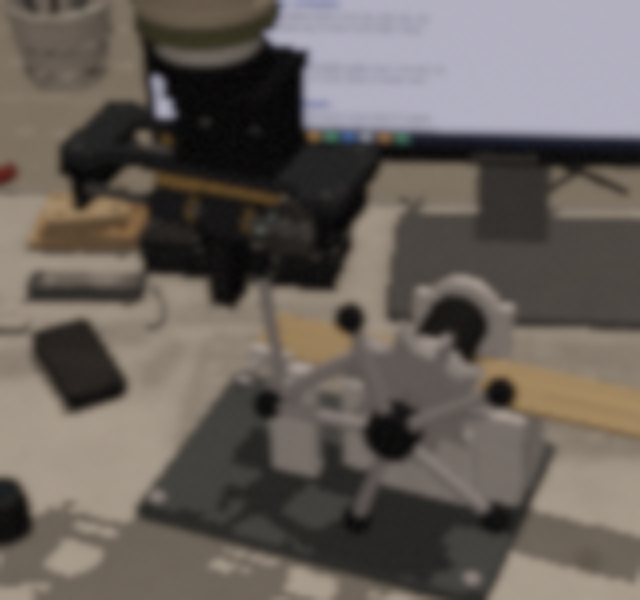

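The lever is almost upright, at crop (265,285)–(278,360), but seems a few pixels left of its fully-in position. I'll measure that numerically.

```bash
cat > lev.py <<'E'
from fit import *
q=[.5552,.1177,.4912];c=eyes.camera('scene');cv2.imwrite('pics/last.png',c['pixels'][:,:,::-1])
def cols(im):
    g=im[:,:,::-1].astype(float).mean(2) if im.shape[2]==3 else im
    return g
pt=lambda th,r:proj(W([0,.095+r*np.sin(th+.039),.089+r*np.cos(th+.039)],q),c)[0]
for th in (0,.03,.06,.1,.15,.2):print(th,pt(th,.05).round(1),pt(th,.065).round(1),pt(th,.08).round(1))
a=cv2.imread('pics/scene0.png').astype(int).mean(2);b=c['pixels'].astype(int).mean(2)
for r in (172,175,178,181,184,187):
    print(r,'old',a[r,220:242].round().astype(int).tolist());print(r,'now',b[r,220:242].round().astype(int).tolist())
E
python3 lev.py
```

```text
0 [229.7 182.5] [229.2 177.7] [228.8 172.9]
0.03 [229.2 182.4] [228.6 177.6] [227.9 172.8]
0.06 [228.7 182.3] [227.9 177.5] [227.1 172.7]
0.1 [228.  182.2] [227.  177.4] [226.  172.5]
0.15 [227.2 182.1] [225.9 177.3] [224.6 172.4]
0.2 [226.3 182.1] [224.8 177.3] [223.3 172.4]
172 old [124, 124, 125, 124, 120, 113, 103, 91, 85, 88, 97, 105, 107, 103, 94, 83, 78, 75, 72, 70, 69, 70]
172 now [23, 54, 91, 116, 120, 111, 99, 93, 97, 106, 114, 116, 115, 110, 101, 89, 83, 80, 78, 76, 76, 76]
175 old [126, 126, 126, 125, 125, 121, 111, 97, 88, 90, 104, 117, 124, 125, 125, 125, 125, 126, 126, 126, 125, 125]
175 now [80, 108, 125, 131, 130, 120, 106, 95, 97, 112, 126, 132, 133, 132, 133, 133, 133, 134, 133, 134, 133, 133]
178 old [116, 116, 117, 116, 116, 115, 110, 100, 89, 88, 96, 109, 118, 119, 118, 118, 118, 119, 118, 119, 119, 120]
178 now [122, 124, 126, 127, 126, 122, 110, 97, 96, 105, 117, 123, 125, 125, 123, 124, 126, 127, 127, 126, 127, 127]
181 old [125, 121, 119, 117, 116, 115, 112, 103, 92, 86, 92, 103, 113, 117, 117, 118, 118, 119, 119, 119, 120, 120]
181 now [135, 134, 133, 132, 132, 127, 116, 101, 93, 97, 110, 120, 124, 125, 125, 125, 126, 126, 125, 127, 127, 126]
184 old [117, 116, 116, 116, 117, 117, 112, 97, 74, 50, 38, 38, 49, 69, 93, 109, 116, 118, 118, 117, 118, 117]
184 now [130, 129, 127, 126, 126, 126, 120, 109, 96, 95, 103, 115, 122, 124, 124, 124, 124, 124, 124, 124, 124, 125]
187 old [105, 107, 116, 125, 132, 134, 127, 103, 62, 27, 17, 14, 17, 29, 62, 94, 110, 116, 116, 117, 117, 118]
187 now [128, 129, 130, 135, 140, 144, 140, 127, 108, 96, 102, 117, 125, 125, 123, 122, 123, 123, 123, 124, 124, 124]
```

arm_command(steps=[{"slide": [0.0009,-0.0018,0],"rot": [0,0,0],"grip": 0},{"slide": [0.0009,-0.0018,0],"rot": [0,0,0],"grip": 0},{"slide": [0.0009,-0.0018,0],"rot": [0,0,0],"grip": 0},{"slide": [0.0009,-0.0018,0],"rot": [0,0,0],"grip": 0},{"slide": [0.0009,-0.0018,0],"rot": [0,0,0],"grip": 0},{"slide": [0,0,0],"rot": [0,0,0],"grip": 0},{"slide": [0,0,0],"rot": [0,0,0],"grip": 0},{"slide": [0,0,0],"rot": [0,0,0],"grip": 0}])

```text
time: 13.3
ee_pos: [0.497, 0.2265, 0.1566]
eef_rot: [-0.242, 0.97, 0.0, -0.0]
ft_force: [-0.5, 1.3, 0.2]
width: 0.0005
grip_force: 0.9
```

```bash
python3 lev.py | grep -v old|tail -6; python3 look.py x.png|tail -1
```

```text
172 now [13, 11, 11, 24, 58, 90, 103, 100, 92, 94, 104, 113, 114, 110, 101, 90, 83, 81, 78, 76, 75, 75]
175 now [18, 26, 49, 80, 106, 119, 116, 103, 94, 98, 113, 126, 132, 133, 133, 133, 133, 134, 133, 134, 134, 133]
178 now [105, 108, 118, 124, 127, 127, 123, 111, 98, 95, 102, 115, 124, 124, 123, 125, 126, 126, 127, 126, 127, 127]
181 now [135, 134, 133, 133, 133, 131, 126, 114, 101, 94, 99, 112, 121, 124, 125, 126, 126, 127, 127, 127, 127, 126]
184 now [130, 129, 128, 126, 127, 126, 122, 111, 100, 92, 96, 109, 120, 124, 124, 124, 124, 124, 124, 125, 125, 125]
187 now [129, 129, 131, 135, 140, 144, 144, 136, 120, 100, 96, 104, 115, 122, 123, 123, 123, 123, 123, 124, 124, 125]
[0.49700841 0.22649595 0.15656003] feeder 5.896797562819633e-06 0.12338079618837629 [-0.48720452  1.74326078 -0.17226851]
```

The lever is back at its starting pixel columns, so the earlier offset was just the finger holding it. I'll back off and check.

arm_command(steps=[{"slide": [-0.002,0.004,0],"rot": [0,0,0],"grip": 0},{"slide": [-0.005,0.01,0],"rot": [0,0,0],"grip": 0},{"slide": [-0.01,0.02,0],"rot": [0,0,0],"grip": 0},{"slide": [-0.02,0.04,0.01],"rot": [0,0,0],"grip": 0},{"slide": [-0.02,0.04,0.03],"rot": [0,0,0],"grip": 0},{"slide": [-0.02,0.04,0.03],"rot": [0,0,0],"grip": 0},{"slide": [0,0.02,0.03],"rot": [0,0,0],"grip": 0},{"slide": [0,0,0],"rot": [0,0,0],"grip": 0}])

```text
time: 14.4
ee_pos: [0.4194, 0.4033, 0.2587]
eef_rot: [-0.244, 0.97, 0.001, 0.001]
ft_force: [0.5, -0.5, -1.2]
width: 0.0006
grip_force: 0.0
```

```bash
python3 lev.py | grep -v old|tail -6; python3 look.py s8.png
```

```text
172 now [129, 130, 130, 129, 125, 118, 108, 97, 90, 92, 102, 110, 112, 109, 98, 88, 81, 79, 76, 75, 74, 74]
175 now [130, 131, 131, 130, 130, 126, 116, 101, 92, 95, 110, 123, 130, 130, 131, 131, 131, 131, 131, 131, 132, 131]
178 now [122, 123, 123, 124, 125, 124, 120, 107, 94, 92, 100, 113, 121, 122, 121, 123, 124, 124, 124, 124, 125, 125]
181 now [133, 132, 131, 130, 130, 128, 123, 111, 98, 91, 98, 111, 119, 122, 123, 123, 123, 124, 124, 124, 125, 124]
184 now [128, 126, 124, 123, 123, 124, 120, 109, 97, 91, 96, 109, 118, 122, 122, 122, 122, 121, 122, 122, 122, 123]
187 now [127, 127, 128, 132, 138, 141, 141, 134, 117, 99, 95, 107, 116, 120, 121, 120, 120, 121, 121, 122, 121, 122]
0.45 [[374.0, 318.0], [270.0, 384.0], [336.0, 506.0], [480.0, 527.0], [513.0, 413.0]]
0.55 [[361.0, 317.0], [269.0, 394.0], [347.0, 513.0], [489.0, 522.0], [507.0, 401.0]]
0.65 [[349.0, 318.0], [269.0, 404.0], [358.0, 519.0], [497.0, 516.0], [499.0, 390.0]]
0.75 [[337.0, 319.0], [271.0, 415.0], [370.0, 524.0], [504.0, 510.0], [491.0, 379.0]]
[0.41985775 0.4002547  0.25605329] feeder 0.013936234816250559 0.3129863664296346 [ 0.27746319  0.02429038 -1.34675493]
```

View pics/s8.png

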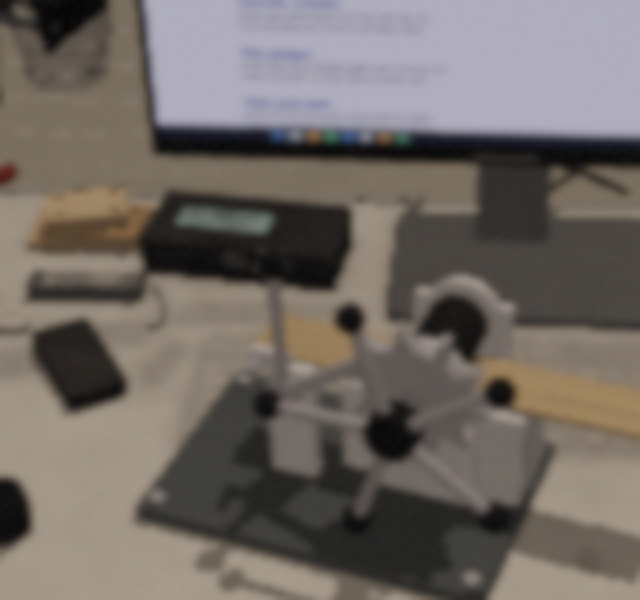

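The lever is at its starting position (pawl fully in), and the knobs at (350,318) and (500,392) put the wheel at 0.65. The arm is clear of everything.

```bash
python3 -c "
from bench import order;print(order.close_job())"
```

```text
the job is handed in; nothing more can be done
None
```

The job is handed in, with no verdict shown: the last picture has the wheel one notch back (about 0.65 rad), the pawl fully in the ratchet and the arm clear, and no loose thing was touched.

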